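Draw the selector rod out of the gearbox casing

ROBOT

A 7-joint arm with a two-finger parallel gripper is mounted at the origin on the work surface. World frame = base frame: x ahead of the robot, y to its left, z up, the work surface at z = 0. Lengths are in m, angles in rad, forces in N, time in s.
With the tool pointing down it reaches from about 0.425 to 0.925 m from the base axis. Payload 6.8 kg.
Tool frame: the origin (TCP) lies at the very end of the fingers, on their centre line; the grasp point (between the pads) lies 19 mm behind it; z points along the fingers, y is the line along which they close (so a half turn about z gives the same grasp; the last joint's range is limited). The gripper opens to 85 mm and grips with 20 to 120 N. Pads are 22 mm wide; open, the fingers measure 114 mm over their backs; the gripper's body (76 mm by 85 mm) begins 54 mm behind the grasp point. The pads swing forward as they close: fully open they stand 13 mm farther back than shut.
Start: joints at [-1.315, 0.477, 0.022, 1.555, -0.011, 1.109, -0.083], TCP at [0.24, 0.631, 0.231] pointing down, gripper open.
Joint ranges: [-2.96, 2.96], [-0.34, 2.1], [-1.41, 1.46], [0.24, 2.44], [-1.37, 4.51], [0.17, 1.92], [-2.96, 2.96]. Speed limits (rad/s): [2.39, 2.39, 3.14, 3.14, 3.14, 3.14, 3.14].

INTERFACE

Orientations are given as a unit quaternion [w, x, y, z].
In Python, from station import telemetry, viewer, job, search_frame, cut_out gives the robot as it stands. The module is installed in compiled form; this text tells all that it offers.
- The arm moves only by the shell command python3 -m crank 'ROWS' [FORCE]. ROWS is JSON, a list of rows, each an object with "delta_rot": the turn, a rotation vector about the tool's x, y, z in degrees, a list of three; "xyz": the shift along the tool's x, y, z in m, a list of three; "fingers": the gripper command: -1 is fully open, 1 is shut, values between are in proportion. In form: [{"delta_rot": [ax, ay, az], "xyz": [dx, dy, dz], "fingers": fingers}, ...]. A call has 1 to 10 rows; each row is the pose to reach, as a shift and turn from the pose commanded when the call began, along the tool's axes at that moment; what a row does not reach only later rows make up. A row lasts 1/10 s, in which the tool goes at most 50 mm and 8.59 degrees, less where a joint would pass 70% of its speed; a pose out of reach is approached as far as the arm can. A call with a gripper value outside its range is refused whole. The fingers move at their own pace and stop on an object; FORCE is the grip in N (left out, the last holds). Time passes only in rows, so rows that repeat a pose let the fingers close. It gives the time, the measured TCP pose, the force, the opening and the grip force at its end, in the units of the state.
- telemetry.get_obs(): the state, without advancing time (a new reading comes with each control period).
- viewer.read_camera(name): name is "scene" or "top" or "wrist"; returns a dict with "img" (420x560x3 uint8, red, green, blue), "fx", "fy", "cx", "cy" (pixels), "origin" and "rotation" of the camera in the world. Camera axes: x right, y up, looking along -z (the intrinsics and any distortion apply to the point x, -y, -z); pixel columns grow to the right and rows downward; lengths in m; the calibration is good to about 2 mm. The wrist camera is an equidistant fisheye: a pixel r from the principal point sees the ray r / f radians off the axis. A picture is of the moment at which its call begins. There is no depth.
- job.hand_in(): hands the job in; it is judged then, once.
Trained networks look in the newest picture that a camera, given by its name, has taken for a name from the list of things; names that differ only in an ending like _2 or _b are one class to them, and where a whole thing is asked for, a point or a joint stands for the part that bears it (a point fixed in the world has none). Each returns a list of dicts, best first, with "score" (0 to 1); they miss things now and then, are a little off and sometimes report something else, mostly with a low value. They report only what shows in the picture. A call takes as long as a camera call. They do not tell look-alikes from the thing itself.
- search_frame(camera, thing): "pixel" ([column, row] in pixels, amid what is visible of it).
- cut_out(camera, thing): "pixels" (420x560 bool, what is visible of it) and "pixel" ([column, row] in pixels, amid what is visible of it).
The state is a dict: "t": time; "q": joint angles; "joint_vel": joint speeds; "joint_torque": joint torques, N m; "eef_pos": TCP position; "tool_rot": TCP orientation; "contact_force": force on the tool from outside, world axes, zero at the start; "torque": the same for the moment, N m; "gripper_width": opening from 0.0 (shut) to 1.0 (fully open); "grasp_force": force on a finger pad.
Only numpy, scipy, OpenCV 4.12 (cv2) and the standard library are available. Lean on these libraries where they do the work, as an engineer would, in place of code of your own. Each camera call takes 0.05 s, during which the arm holds its last target. There are 200 camera calls.

TASK

Lift the loose inspection cover off the gearbox casing and lay it gently flat on the bench beside it, without dropping it. Then take the steel selector rod that lies inside, tilt its free end up through the opening and draw it right out, and finish while still holding the whole rod in the gripper, still and well clear above the height of the casing's top, touching nothing else. Leave the spray can, the wrench and the dish where they are.

Things in the scene. Friction and masses are not known exactly. Their poses are not given: they have to be found in the camera images.
- casing: Aluminium gearbox casing, fixed: closed box 290 long (own x -150 to +140), 190 wide (y), 130 high; ribs reach y = +-102, shaft stubs x = +-204, all below 130. Origin on the bench, mid-width; x runs along it, away from the robot (yaw up to 0.36 rad). Its 5 mm top plate has one opening: x -50 to +120, y -60 to +60. Walls 8 mm, inner floor at height 8.
- opening (a point): Centre of the opening in the casing's top, at the top face (height 130); axes as the casing's. It is 170 long (x), 120 wide (y); both, and its diagonal, are shorter than the rod, which only comes out tilted. The cover lies over it at first. Below it, between the saddles, there is only a gear, under height 62.
- saddle (a point): Bed of the rod's saddle nearer the robot, at height 98, casing x = -32; axes as the casing's. A web 8 mm thick (x), 44 wide (y), with 10 mm high cheeks each side of the rod. A second, equal one stands 117 mm further along +x. Behind it, under the closed top (casing x -142 to -50), it is empty down to a shaft at height 44, so the rod's hidden end can swing down.
- cover_grip (a point): The loose cover ('cover'): flat grey plate 200 x 150 x 6 mm, about 0.35 kg, lying on the casing over the opening, long side along the casing's x. On its middle stands a grip rib 80 long (own x), 14 thick (y), 34 tall above the plate. This point: mid-rib, 27 mm above the plate's underside, 13 mm below the rib's top; z up.
- rod_mid (a point): The selector rod ('rod'): plain round steel bar, 16 mm diameter, 240 long, about 0.22 kg, loose in the two saddles along the casing's x, axis at height 106 (24 mm below the casing's top). This point: its middle and centre of mass, on the axis, below the opening; x runs along the rod to its free end (tip). It may be rolled about x.
- rod_tip (a point): Centre of the rod's free end, 120 mm from its middle, below the opening, at the end away from the robot.
- rod_tail (a point): Centre of the rod's other end, 120 mm from its middle, hidden 70 to 90 mm deep under the closed part of the casing's top, at the end nearer the robot.
- can: Bystander: spray can, 64 mm diameter, 190 tall, standing on the bench; origin at its foot.
- wrench: Bystander: steel wrench 200 mm long lying on the bench along its own x; origin on its underside.
- dish: Bystander: small steel dish, 100 mm diameter, 35 high, on the bench; origin at its foot.
Mind the look-alikes: they are no part of the job. Of the things like the part that bears cover_grip, leave any that is yellow; of the rest the larger one is meant.

How it is judged:
By the outcome, as a careful person would: the job done as asked, in the order asked, and still so for the second after the job is handed in, while the arm keeps its last pose, push and grip.
It also fails if it takes over 64 s, if anything falls off the work surface, if the arm or the gripper's body presses on something with over 40 N, if the wrist force passes 120 N, or if a joint passes its speed limit or range.

## Working session

There is one attempt and no reset: what is moved stays moved. The work goes in short steps, Python scripts to look and compute and a shell command to move; the robot and the scene stay as the last step left them, time stands still between calls to the robot, and variables do not carry over. Pictures are saved under pics/ and viewed, at most 10 in all, crops included, and the job is handed in when it is done.

```bash
mkdir -p pics; cat > h.py <<'E'
import numpy as np, cv2, json
from scipy.spatial.transform import Rotation as R
from station import telemetry, viewer, job, search_frame, cut_out
def Rm(r):
    r=np.array(r,float); return r if r.shape==(3,3) else R.from_quat(r[[1,2,3,0]]).as_matrix()
def ray(c,px,wrist=False):
    u=(px[0]-c['cx'])/c['fx']; v=(px[1]-c['cy'])/c['fy']
    if wrist:
        r=np.hypot(u,v); s=np.sin(r)/r if r>1e-9 else 1; d=np.array([u*s,-v*s,-np.cos(r)])
    else: d=np.array([u,-v,-1.])
    return np.array(c['origin']), Rm(c['rotation'])@d
def at_z(c,px,z,wrist=False):
    o,d=ray(c,px,wrist); return o+d*(z-o[2])/d[2]
def proj(c,p,wrist=False):
    q=Rm(c['rotation']).T@(np.array(p)-c['origin']); x,y,z=q[0],-q[1],-q[2]
    if wrist:
        n=np.hypot(x,y); t=np.arctan2(n,z); k=t/n if n>1e-9 else 1/z
        x,y,z=x*k,y*k,1
    return np.array([c['cx']+c['fx']*x/z, c['cy']+c['fy']*y/z])
E
python3 - <<'E'
from h import *
o=telemetry.get_obs(); print({k:np.round(v,3).tolist() for k,v in o.items()})
for n in ['scene','top']:
    c=viewer.read_camera(n); print(n,{k:np.round(c[k],3).tolist() for k in c if k!='img'})
    cv2.imwrite(f'pics/{n}0.png',c['img'][:,:,::-1])
    for t in ['casing','cover_grip','can','wrench','dish','rod_mid']:
        for d in cut_out(n,t):
            m=d['pixels']; print(t,round(d['score'],2),np.round(d['pixel']),m.sum(), cv2.minAreaRect(np.argwhere(m)[:,::-1].astype(np.float32)) if m.any() else '')
E
```

```text
{'t': 0.0, 'q': [-1.315, 0.478, 0.022, 1.556, -0.011, 1.109, -0.083], 'joint_vel': [0.001, -0.001, -0.001, -0.0, -0.0, 0.0, -0.001], 'joint_torque': [0.0, -59.642, 1.607, -28.12, 0.012, 0.009, 0.0], 'eef_pos': [0.24, 0.63, 0.23], 'tool_rot': [-0.0, 0.181, 0.984, -0.001], 'contact_force': [0.154, 0.646, -0.578], 'torque': [-0.056, -0.001, 0.002], 'grasp_force': 0.0, 'gripper_width': 0.997}
scene {'fx': 536.774, 'fy': 536.774, 'cx': 282.467, 'cy': 208.36, 'origin': [1.731, -0.418, 1.402], 'rotation': [0.771, 0.315, 0.215, 0.51]}
casing 0.57 [290. 225.] 3113 ((292.3377990722656, 207.52703857421875), (90.58384704589844, 62.636016845703125), 80.53767395019531)
cover_grip 0.96 [316. 295.] 1375 ((315.5195007324219, 292.4371337890625), (35.43617248535156, 40.70549011230469), 17.241458892822266)
cover_grip 0.89 [292. 202.] 1878 ((292.84869384765625, 200.087646484375), (42.826316833496094, 49.040748596191406), 83.8844985961914)
cover_grip 0.76 [151. 211.] 1608 ((148.00704956054688, 208.9864044189453), (58.62236022949219, 35.62059020996094), 27.34987449645996)
can 0.87 [360. 161.] 878 ((359.082
[... 880 characters left out ...]
er_grip 0.63 [164. 252.] 536 ((167.5, 248.0), (20.0, 31.0), 90.0)
can 0.76 [162. 250.] 572 ((167.0, 249.0), (20.0, 32.0), 90.0)
wrench 0.7 [169. 162.] 372 ((170.00001525878906, 170.0), (12.649110794067383, 55.02362823486328), 18.434947967529297)
wrench 0.64 [256. 249.] 3050 ((261.8294982910156, 222.96139526367188), (62.880096435546875, 123.662353515625), 12.757532119750977)
wrench 0.18 [265. 208.] 2939 ((264.5414733886719, 211.47317504882812), (47.49326705932617, 62.71904754638672), 12.094757080078125)
dish 0.64 [394. 160.] 623 ((394.0, 159.5), (27.0, 28.0), 90.0)
dish 0.18 [264. 210.] 2957 ((264.8077697753906, 211.7843017578125), (47.711700439453125, 63.219058990478516), 12.264774322509766)
```

```bash
python3 - <<'E'
import cv2
t=cv2.imread('pics/top0.png')[70:350,130:460]; cv2.imwrite('pics/topc.png',cv2.resize(t,None,fx=2.1,fy=2.1,interpolation=cv2.INTER_CUBIC))
E
```

```text
(no output)
```

View pics/scene0.png

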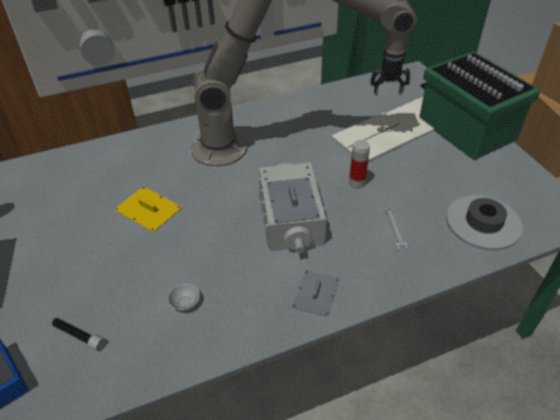

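View pics/topc.png

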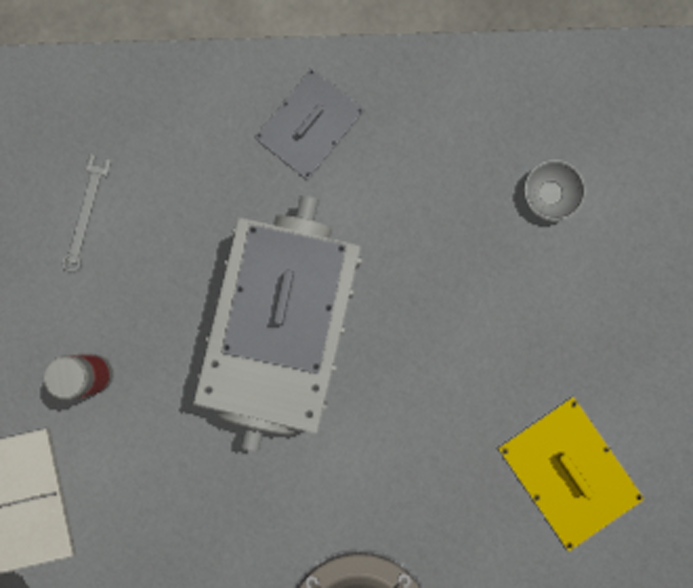

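The look-alikes in the top image are a grey cover on the casing at (264,211), a small grey cover on the bench at (276,128), and a yellow one at (401,294). The one meant is at (264,211): it isn't yellow, it's the larger grey one, and it lies over the opening. The enlarged crop confirms this. The bench right of the casing, near (340,225), is free for laying it down.

```bash
python3 - <<'E'
from h import *
c=viewer.read_camera('top')
best=None
for t in ['dish','wrench','cover_grip','casing']:
    for d in cut_out('top',t):
        r=cv2.minAreaRect(np.argwhere(d['pixels'])[:,::-1].astype(np.float32))
        if abs(r[0][0]-264.5)<3 and abs(r[0][1]-211.5)<3: best=r
        print(t,round(d['score'],2),r)
if best is None: best=((264.8,211.8),(47.7,63.2),12.26)
b=cv2.boxPoints(best); w=np.array([at_z(c,p,.136)[:2] for p in b]); print(np.round(w,4), w.mean(0))
e=[w[1]-w[0],w[2]-w[1]]; L=max(e,key=np.linalg.norm); L=L*np.sign(L[0]); print(np.linalg.norm(e[0]),np.linalg.norm(e[1]),'yaw',np.arctan2(L[1],L[0]))
# rib ends in crop -> px
for p in [(289,271),(277,325),(303,212),(250,440),(239,219),(360,247),(195,404),(317,432)]:
    print(p,np.round(at_z(c,(130+p[0]/2.1,70+p[1]/2.1),{289:.17,277:.17}.get(p[0],.13)),4))
for n,p in dict(dish=(394,160),yel=(401,294),place=(340,225),can=(162,250),wr=(170,170)).items(): print(n,np.round(at_z(c,p,0),3))
E
```

```text
dish 0.86 ((394.0, 160.0), (28.0, 28.0), 90.0)
wrench 0.52 ((169.94549560546875, 172.6790771484375), (9.857900619506836, 55.570274353027344), 16.927513122558594)
cover_grip 0.77 ((401.41400146484375, 294.90765380859375), (59.42639923095703, 44.11473083496094), 55.17551040649414)
cover_grip 0.74 ((264.43731689453125, 211.52175903320312), (47.91521453857422, 62.84746551513672), 11.821488380432129)
cover_grip 0.56 ((276.57318115234375, 128.1585235595703), (32.952667236328125, 42.947784423828125), 38.65980911254883)
casing 0.78 ((262.4266662597656, 223.3607635498047), (62.5809440612793, 123.24613189697266), 13.65041732788086)
[[0.4473 0.2026]
 [0.6418 0.1575]
 [0.6063 0.009 ]
 [0.4125 0.0552]] [0.52695234 0.1060796 ]
0.19968443412729864 0.15267936823315387 yaw -0.22778183038630367
(289, 271) [0.5632 0.0942 0.17  ]
(277, 325) [0.484  0.1139 0.17  ]
(303, 212) [0.656  0.0715 0.13  ]
(250, 440) [0.3134 0.1602 0.13  ]
(239, 219) [0.648  0.1694 0.13  ]
(360, 247) [ 0.6001 -0.0137  0.13  ]
(195, 404) [0.3693 0.2418 0.13  ]
(317, 432) [0.3227 0.0592 0.13  ]
dish [ 0.702 -0.346  0.   ]
yel [ 0.238 -0.35   0.   ]
place [ 0.48 -0.15  0.  ]
can [0.41  0.468 0.   ]
wr [0.688 0.437 0.   ]
```

```bash
cat >> h.py <<'E'
def goto(p,yaw=None,Rd=None):
    """tool-frame shift and turn to TCP p; tool x at world angle yaw, pointing down, or given Rd"""
    o=telemetry.get_obs(); Rc=Rm(o['tool_rot']); 
    if Rd is None:
        a=np.array([np.cos(yaw),np.sin(yaw),0]); z=np.array([0,0,-1.]); Rd=np.c_[a,np.cross(z,a),z]
    print('t',o['t'],'pos',np.round(o['eef_pos'],4),'shift',np.round(Rc.T@(np.array(p)-o['eef_pos']),4),'turn',np.round(R.from_matrix(Rc.T@Rd).as_rotvec(degrees=True),2),'w',o['gripper_width'],'F',np.round(o['contact_force'],1))
YAW=-0.2278
E
python3 -m crank '[{"delta_rot":[0,0,0],"xyz":[0,0,-0.06],"fingers":-0.3},{"delta_rot":[0,0,-7.8],"xyz":[-0.1,-0.08,-0.08],"fingers":-0.3},{"delta_rot":[0,0,-7.8],"xyz":[-0.453,-0.389,-0.08],"fingers":-0.3},{"delta_rot":[0,0,-7.8],"xyz":[-0.453,-0.389,-0.08],"fingers":-0.3},{"delta_rot":[0,0,-7.8],"xyz":[-0.453,-0.389,-0.08],"fingers":-0.3},{"delta_rot":[0,0,-7.8],"xyz":[-0.453,-0.389,-0.08],"fingers":-0.3},{"delta_rot":[0,0,-7.8],"xyz":[-0.453,-0.389,-0.08],"fingers":-0.3},{"delta_rot":[0,0,-7.8],"xyz":[-0.453,-0.389,-0.08],"fingers":-0.3},{"delta_rot":[0,0,-7.8],"xyz":[-0.453,-0.389,-0.08],"fingers":-0.3},{"delta_rot":[0,0,-7.8],"xyz":[-0.453,-0.389,-0.08],"fingers":-0.3}]' 60
python3 -c "
from h import *
goto([.525,.105,.25],YAW+np.pi)"
```

```text
t: 1.95
eef_pos: [0.4552, 0.2351, 0.3067]
tool_rot: [0.0, 0.114, 0.994, 0.0]
contact_force: [0.9, 0.3, -0.5]
gripper_width: 0.651
grasp_force: 0.0
t 1.95 pos [0.4552 0.2351 0.3067] shift [-0.0973 -0.111   0.0567] turn [0.05 0.03 0.01] w 0.6508091161048205 F [ 0.9  0.3 -0.5]
```

```bash
python3 -m crank '[{"delta_rot":[0,0,0],"xyz":[-0.097,-0.111,0.056],"fingers":-0.3},{"delta_rot":[0,0,0],"xyz":[-0.097,-0.111,0.056],"fingers":-0.3},{"delta_rot":[0,0,0],"xyz":[-0.097,-0.111,0.056],"fingers":-0.3},{"delta_rot":[0,0,0],"xyz":[-0.097,-0.111,0.056],"fingers":-0.3},{"delta_rot":[0,0,0],"xyz":[-0.097,-0.111,0.056],"fingers":-0.3},{"delta_rot":[0,0,0],"xyz":[-0.097,-0.111,0.056],"fingers":-0.3}]'
python3 - <<'E'
from h import *
c=viewer.read_camera('wrist'); o=telemetry.get_obs()
Rt=Rm(o['tool_rot']); print('cam in tool',Rt.T@(np.array(c['origin'])-o['eef_pos']), 'fx',c['fx'])
img=c['img'].copy()
yaw=YAW; ux=np.array([np.cos(yaw),np.sin(yaw),0]); uy=np.array([-ux[1],ux[0],0]); C=np.array([.526,.1055,0])
for a,b in [(-.1,-.075),(-.1,.075),(.1,.075),(.1,-.075)]:
    p=proj(c,C+a*ux+b*uy+[0,0,.136],True).astype(int); cv2.circle(img,tuple(map(int,p)),3,(255,0,0),1)
for a,b in [(-.04,-.007),(-.04,.007),(.04,.007),(.04,-.007)]:
    p=proj(c,C+a*ux+b*uy+[0,0,.170],True); cv2.circle(img,tuple(map(int,p)),2,(0,255,0),-1)
cv2.imwrite('pics/w1.png',img[:,:,::-1])
goto([.526,.1055,.142],YAW+np.pi)
E
```

```text
t: 2.55
eef_pos: [0.5238, 0.1084, 0.2506]
tool_rot: [0.0, 0.113, 0.994, 0.0]
contact_force: [0.0, 0.2, -0.1]
gripper_width: 0.652
grasp_force: 0.0
cam in tool [ 0.07807528 -0.0002412  -0.14266109] fx 325.19226210127806
t 2.6 pos [0.5237 0.109  0.2508] shift [-0.003  -0.003   0.1088] turn [0.07 0.01 0.16] w 0.6472714291481415 F [ 0.2  0.1 -0.2]
```

View pics/w1.png

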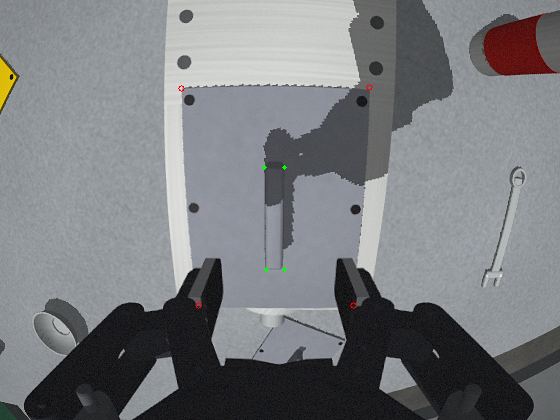

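The projected outline (marks) matches the cover's corners and the rib at (265–285,166–270), so I'm descending and gripping.

```bash
python3 -m crank '[{"delta_rot":[0,0,0],"xyz":[-0.003,-0.003,0.04],"fingers":-0.3},{"delta_rot":[0,0,0],"xyz":[-0.003,-0.003,0.07],"fingers":-0.3},{"delta_rot":[0,0,0],"xyz":[-0.003,-0.003,0.09],"fingers":-0.3},{"delta_rot":[0,0,0],"xyz":[-0.003,-0.003,0.102],"fingers":-0.3},{"delta_rot":[0,0,0],"xyz":[-0.003,-0.003,0.107],"fingers":-0.3},{"delta_rot":[0,0,0],"xyz":[-0.003,-0.003,0.107],"fingers":0.2},{"delta_rot":[0,0,0],"xyz":[-0.003,-0.003,0.107],"fingers":1},{"delta_rot":[0,0,0],"xyz":[-0.003,-0.003,0.107],"fingers":1},{"delta_rot":[0,0,0],"xyz":[-0.003,-0.003,0.107],"fingers":1},{"delta_rot":[0,0,0],"xyz":[-0.003,-0.003,0.107],"fingers":1}]' 60
python3 -m crank '[{"delta_rot":[0,0,0],"xyz":[0,0,0],"fingers":1},{"delta_rot":[0,0,0],"xyz":[0,0,0],"fingers":1},{"delta_rot":[0,0,0],"xyz":[0,0,0],"fingers":1}]'
python3 -c "
from h import *
goto([.526,.1055,.142],YAW+np.pi)"
```

```text
t: 3.6
eef_pos: [0.5271, 0.1038, 0.1445]
tool_rot: [0.001, 0.114, 0.994, 0.001]
contact_force: [-1.4, 0.4, 7.6]
gripper_width: 0.153
grasp_force: 59.8
t: 3.9
eef_pos: [0.5271, 0.1037, 0.1445]
tool_rot: [0.001, 0.114, 0.994, 0.001]
contact_force: [-1.1, 1.3, 7.0]
gripper_width: 0.152
grasp_force: 59.8
t 3.9 pos [0.5271 0.1037 0.1445] shift [0.0015 0.0015 0.0025] turn [0.09 0.1  0.01] w 0.15179733956295818 F [-1.1  1.3  7. ]
```

```bash
python3 -m crank '[{"delta_rot":[0,0,0],"xyz":[0,0,-0.01],"fingers":1},{"delta_rot":[0,0,0],"xyz":[0,0,-0.03],"fingers":1},{"delta_rot":[0,0,0],"xyz":[0,0,-0.06],"fingers":1},{"delta_rot":[0,0,0],"xyz":[0,0,-0.08],"fingers":1},{"delta_rot":[0,0,0],"xyz":[0,-0.01,-0.09],"fingers":1},{"delta_rot":[0,0,0],"xyz":[-0.003,-0.03,-0.09],"fingers":1},{"delta_rot":[0,0,0],"xyz":[-0.006,-0.06,-0.09],"fingers":1},{"delta_rot":[0,0,0],"xyz":[-0.01,-0.09,-0.09],"fingers":1},{"delta_rot":[0,0,0],"xyz":[-0.015,-0.12,-0.09],"fingers":1},{"delta_rot":[0,0,0],"xyz":[-0.02,-0.15,-0.09],"fingers":1}]'
python3 -m crank '[{"delta_rot":[0,0,0],"xyz":[-0.003,-0.03,0],"fingers":1},{"delta_rot":[0,0,0],"xyz":[-0.007,-0.06,0],"fingers":1},{"delta_rot":[0,0,0],"xyz":[-0.01,-0.085,0],"fingers":1},{"delta_rot":[0,0,0],"xyz":[-0.011,-0.1,0],"fingers":1},{"delta_rot":[0,0,0],"xyz":[-0.011,-0.104,0],"fingers":1},{"delta_rot":[0,0,0],"xyz":[-0.011,-0.104,0],"fingers":1},{"delta_rot":[0,0,0],"xyz":[-0.011,-0.104,0],"fingers":1}]'
python3 - <<'E'
from h import *
goto([.5,-.15,.0145],YAW+np.pi)
c=viewer.read_camera('scene'); cv2.imwrite('pics/s1.png',cv2.resize(c['img'][120:300,180:420,::-1],None,fx=2.5,fy=2.5))
E
```

```text
t: 4.9
eef_pos: [0.5103, -0.0493, 0.2326]
tool_rot: [-0.001, 0.114, 0.993, -0.0]
contact_force: [0.1, -0.2, -4.5]
gripper_width: 0.15
grasp_force: 58.8
t: 5.6
eef_pos: [0.4989, -0.15, 0.2329]
tool_rot: [-0.0, 0.113, 0.994, 0.0]
contact_force: [0.3, -0.7, -4.5]
gripper_width: 0.154
grasp_force: 58.9
t 5.6 pos [ 0.4989 -0.15    0.2329] shift [-1.200e-03  1.000e-04  2.184e-01] turn [ 0.03 -0.05  0.08] w 0.15369391350399517 F [ 0.3 -0.7 -4.5]
```

View pics/s1.png

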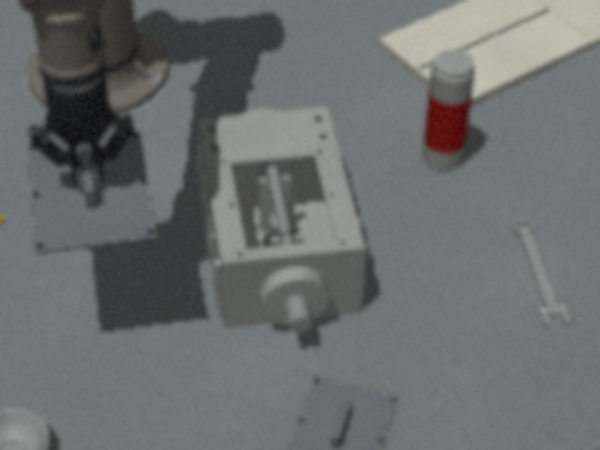

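The cover hangs level at crop (90,190) over free bench. The opening now shows the rod lying along it at crop (275,200). Next I lower the cover gently.

```bash
python3 -m crank '[{"delta_rot":[0,0,0],"xyz":[0,0,0.03],"fingers":1},{"delta_rot":[0,0,0],"xyz":[0,0,0.07],"fingers":1},{"delta_rot":[0,0,0],"xyz":[0,0,0.11],"fingers":1},{"delta_rot":[0,0,0],"xyz":[0,0,0.15],"fingers":1},{"delta_rot":[0,0,0],"xyz":[0,0,0.18],"fingers":1},{"delta_rot":[0,0,0],"xyz":[0,0,0.195],"fingers":1},{"delta_rot":[0,0,0],"xyz":[0,0,0.205],"fingers":1},{"delta_rot":[0,0,0],"xyz":[0,0,0.21],"fingers":1},{"delta_rot":[0,0,0],"xyz":[0,0,0.213],"fingers":1},{"delta_rot":[0,0,0],"xyz":[0,0,0.214],"fingers":1}]'
python3 -m crank '[{"delta_rot":[0,0,0],"xyz":[0,0,0.001],"fingers":1},{"delta_rot":[0,0,0],"xyz":[0,0,0.002],"fingers":1},{"delta_rot":[0,0,0],"xyz":[0,0,0.003],"fingers":1},{"delta_rot":[0,0,0],"xyz":[0,0,0.003],"fingers":1}]'
```

```text
t: 6.65
eef_pos: [0.4998, -0.151, 0.0197]
tool_rot: [0.001, 0.113, 0.994, 0.0]
contact_force: [-0.3, -0.1, -3.5]
gripper_width: 0.15
grasp_force: 58.8
t: 7.05
eef_pos: [0.4992, -0.1511, 0.0163]
tool_rot: [0.0, 0.114, 0.994, 0.0]
contact_force: [0.5, 0.4, -3.8]
gripper_width: 0.151
grasp_force: 58.8
```

```bash
python3 -m crank '[{"delta_rot":[0,0,0],"xyz":[0,0,0.001],"fingers":1},{"delta_rot":[0,0,0],"xyz":[0,0,0.002],"fingers":1},{"delta_rot":[0,0,0],"xyz":[0,0,0.002],"fingers":1},{"delta_rot":[0,0,0],"xyz":[0,0,0.002],"fingers":1}]'
```

```text
t: 7.45
eef_pos: [0.4992, -0.1511, 0.0145]
tool_rot: [0.0, 0.114, 0.994, 0.0]
contact_force: [-2.1, 0.9, 2.5]
gripper_width: 0.153
grasp_force: 60.0
```

```bash
python3 -m crank '[{"delta_rot":[0,0,0],"xyz":[0,0,0],"fingers":0.5},{"delta_rot":[0,0,0],"xyz":[0,0,0],"fingers":0.2},{"delta_rot":[0,0,0],"xyz":[0,0,0],"fingers":0.1},{"delta_rot":[0,0,0],"xyz":[0,0,0],"fingers":0.1},{"delta_rot":[0,0,0],"xyz":[0,0,-0.01],"fingers":0.1},{"delta_rot":[0,0,0],"xyz":[0,0,-0.04],"fingers":0.1},{"delta_rot":[0,0,0],"xyz":[0,0,-0.08],"fingers":0.1},{"delta_rot":[0,0,0],"xyz":[0,0,-0.13],"fingers":0.1},{"delta_rot":[0,0,0],"xyz":[0,0,-0.18],"fingers":0.1},{"delta_rot":[0,0,0],"xyz":[0,0,-0.22],"fingers":0.1}]'
python3 -m crank '[{"delta_rot":[0,0,0],"xyz":[0,0.03,-0.02],"fingers":0.1},{"delta_rot":[0,0,0],"xyz":[0.01,0.08,-0.02],"fingers":0.1},{"delta_rot":[0,0,0],"xyz":[0.02,0.13,-0.02],"fingers":0.1},{"delta_rot":[0,0,0],"xyz":[0.03,0.18,-0.02],"fingers":0.1},{"delta_rot":[0,0,0],"xyz":[0.03,0.22,-0.02],"fingers":0.1},{"delta_rot":[0,0,0],"xyz":[0.03,0.25,-0.02],"fingers":0.1},{"delta_rot":[0,0,0],"xyz":[0.03,0.255,-0.02],"fingers":0.1},{"delta_rot":[0,0,0],"xyz":[0.03,0.255,-0.02],"fingers":0.1},{"delta_rot":[0,0,0],"xyz":[0.03,0.255,-0.02],"fingers":0.1}]'
python3 - <<'E'
from h import *
goto([.525,.1055,.2],YAW+np.pi)
c=viewer.read_camera('wrist'); img=c['img'].copy()
for t in ['rod_mid','rod_tip','opening','saddle']:
    for d in search_frame('wrist',t): print(t,round(d['score'],2),np.round(d['pixel']),np.round(at_z(c,d['pixel'],.106,True),4))
yaw=YAW; ux=np.array([np.cos(yaw),np.sin(yaw),0]); uy=np.array([-ux[1],ux[0],0]); C=np.array([.526,.1055,0])
for a,b in [(-.085,-.06),(-.085,.06),(.085,.06),(.085,-.06)]:
    p=proj(c,C+a*ux+b*uy+[0,0,.13],True); cv2.circle(img,tuple(map(int,p)),3,(255,0,0),1)
cv2.imwrite('pics/w2.png',cv2.resize(img[:,:,::-1],None,fx=1.4,fy=1.4))
c=viewer.read_camera('top')
for d in cut_out('top','cover_grip'): print(round(d['score'],2),cv2.minAreaRect(np.argwhere(d['pixels'])[:,::-1].astype(np.float32)))
E
```

```text
t: 8.45
eef_pos: [0.4993, -0.1516, 0.2379]
tool_rot: [0.001, 0.114, 0.993, 0.0]
contact_force: [1.3, 0.0, 0.3]
gripper_width: 0.454
grasp_force: 0.0
t: 9.35
eef_pos: [0.5273, 0.1024, 0.2545]
tool_rot: [0.0, 0.115, 0.993, -0.0]
contact_force: [-0.5, -0.4, 0.1]
gripper_width: 0.452
grasp_force: 0.0
t 9.35 pos [0.5273 0.1024 0.2545] shift [0.0029 0.0025 0.0545] turn [-0.04  0.01 -0.11] w 0.4516193658284635 F [-0.5 -0.4  0.1]
rod_mid 0.76 [284. 177.] [0.5132 0.1108 0.106 ]
rod_tip 0.81 [286. 180.] [0.5165 0.1119 0.106 ]
rod_tip 0.61 [507. 227.] [0.6236 0.3526 0.106 ]
opening 0.88 [271. 136.] [0.4734 0.1079 0.106 ]
saddle 0.72 [275. 134.] [0.4727 0.1117 0.106 ]
saddle 0.24 [523.  45.] [0.4214 0.3978 0.106 ]
0.91 ((277.1531677246094, 128.28688049316406), (32.48859786987305, 43.640201568603516), 40.10091018676758)
0.7 ((339.92303466796875, 219.88461303710938), (44.126129150390625, 58.24649429321289), 11.309932708740234)
```

View pics/w2.png

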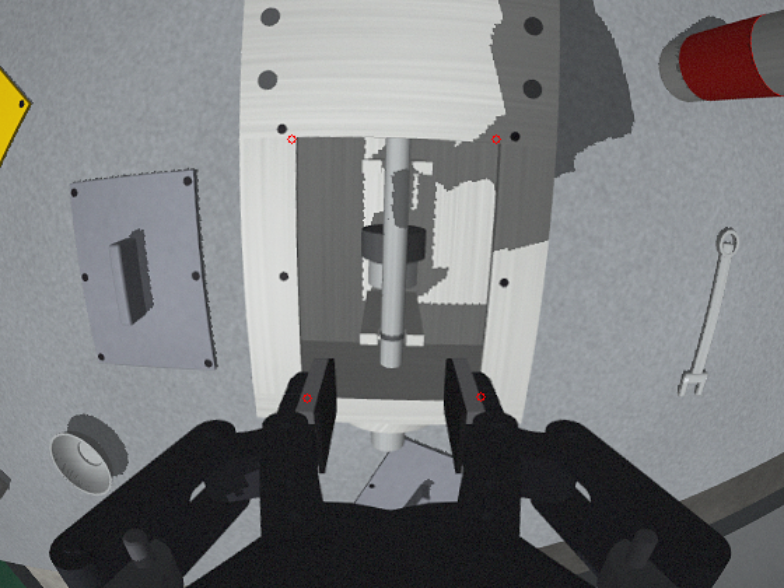

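```bash
python3 - <<'E'
from h import *
c=viewer.read_camera('wrist')
ux=np.array([np.cos(YAW),np.sin(YAW),0]); uy=np.array([-ux[1],ux[0],0]); C=np.array([.526,.1055,0])
for n,p,z in [('rod@edge',(397,142),.106),('rodmid',(395,260),.106),('tip',(391,364),.106),('sad1',(397,168),.108),('sad2',(391,340),.108),('opL',(298,250),.13),('opR',(490,250),.13),('near',(397,137),.13),('far',(391,401),.13)]:
    w=at_z(c,np.array(p)/1.4,z,True); d=w-C; print(n,np.round(w,4),'casing x',round(d@ux*1e3+35,1),'y',round(d@uy*1e3,1))
E
```

```text
rod@edge [0.4462 0.1272 0.106 ] casing x -47.6 y 3.1
rodmid [0.5207 0.1086 0.106 ] casing x 29.2 y 1.8
tip [0.5941 0.0888 0.106 ] casing x 105.1 y -0.9
sad1 [0.4623 0.1234 0.108 ] casing x -31.1 y 3.1
sad2 [0.575  0.0932 0.108 ] casing x 85.5 y -0.9
opL [0.4952 0.0538 0.13  ] casing x 16.7 y -57.4
opR [0.5218 0.1676 0.13  ] casing x 16.9 y 59.5
near [0.4438 0.1274 0.13  ] casing x -50.0 y 2.7
far [0.61  0.085 0.13 ] casing x 121.5 y -1.0
```

```bash
sed -i 's/^YAW=.*/YAW=-0.252/' h.py; python3 -c "
from h import *
goto([.5039,.1122,.087],YAW+np.pi)"
```

```text
t 9.75 pos [0.5275 0.1037 0.2543] shift [0.0249 0.003  0.1673] turn [0.   0.   1.35] w 0.44812092466399295 F [-0.9  0.6 -0.6]
```

```bash
python3 -m crank '[{"delta_rot":[0,0,1.3],"xyz":[0.02,0.003,0.02],"fingers":0.1},{"delta_rot":[0,0,1.3],"xyz":[0.025,0.003,0.05],"fingers":0.1},{"delta_rot":[0,0,1.3],"xyz":[0.025,0.003,0.08],"fingers":0.1},{"delta_rot":[0,0,1.3],"xyz":[0.025,0.003,0.1],"fingers":0.1},{"delta_rot":[0,0,1.3],"xyz":[0.025,0.003,0.12],"fingers":0.1},{"delta_rot":[0,0,1.3],"xyz":[0.025,0.003,0.14],"fingers":0.1},{"delta_rot":[0,0,1.3],"xyz":[0.025,0.003,0.155],"fingers":0.1},{"delta_rot":[0,0,1.3],"xyz":[0.025,0.003,0.164],"fingers":0.1},{"delta_rot":[0,0,1.3],"xyz":[0.025,0.003,0.167],"fingers":0.1},{"delta_rot":[0,0,1.3],"xyz":[0.025,0.003,0.167],"fingers":0.1}]'
python3 -c "
from h import *
goto([.5039,.1122,.087],YAW+np.pi)"
```

```text
t: 10.75
eef_pos: [0.5039, 0.1126, 0.0873]
tool_rot: [-0.0, 0.125, 0.992, -0.0]
contact_force: [-0.1, -0.5, 0.3]
gripper_width: 0.455
grasp_force: 0.0
t 10.75 pos [0.5039 0.1126 0.0873] shift [-0.0001 -0.0004  0.0003] turn [-0.01 -0.01  0.09] w 0.45454093768250103 F [-0.1 -0.5  0.3]
```

Free of contact and on target, so I close on the rod.

```bash
python3 -m crank '[{"delta_rot":[0,0,0],"xyz":[0,0,0],"fingers":0.4},{"delta_rot":[0,0,0],"xyz":[0,0,0],"fingers":0.6},{"delta_rot":[0,0,0],"xyz":[0,0,0],"fingers":0.8},{"delta_rot":[0,0,0],"xyz":[0,0,0],"fingers":1},{"delta_rot":[0,0,0],"xyz":[0,0,0],"fingers":1},{"delta_rot":[0,0,0],"xyz":[0,0,0],"fingers":1},{"delta_rot":[0,0,0],"xyz":[0,0,0],"fingers":1},{"delta_rot":[0,0,0],"xyz":[0,0,0],"fingers":1}]' 90
python3 - <<'E'
from h import *
goto([.5039,.1122,.087],YAW+np.pi)
c=viewer.read_camera('wrist'); cv2.imwrite('pics/w3.png',c['img'][60:300,140:440,::-1].repeat(2,0).repeat(2,1))
E
```

```text
t: 11.55
eef_pos: [0.5043, 0.1128, 0.0881]
tool_rot: [0.001, 0.125, 0.992, 0.0]
contact_force: [-1.7, -0.2, 5.5]
gripper_width: 0.155
grasp_force: 87.7
t 11.55 pos [0.5043 0.1128 0.0881] shift [ 0.0003 -0.0007  0.0011] turn [0.06 0.06 0.07] w 0.154531867248105 F [-1.7 -0.2  5.5]
```

View pics/w3.png

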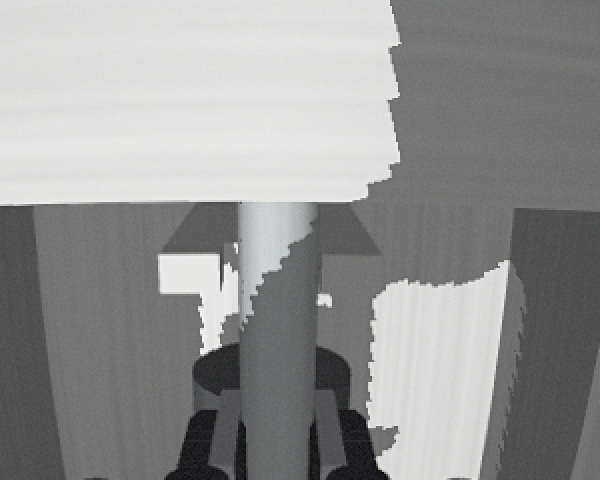

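The rod sits centred between the pads (crop x 240–318). Next I tilt it about the gap between the saddle and the plate edge.

```bash
python3 -m crank '[{"delta_rot":[0,-3,0],"xyz":[-0.001,0,-0.0035],"fingers":1},{"delta_rot":[0,-6,0],"xyz":[-0.0016,0,-0.007],"fingers":1},{"delta_rot":[0,-10,0],"xyz":[-0.0025,0,-0.0118],"fingers":1},{"delta_rot":[0,-10,0],"xyz":[-0.0025,0,-0.0118],"fingers":1},{"delta_rot":[0,-10,0],"xyz":[-0.0025,0,-0.0118],"fingers":1}]' 100
python3 - <<'E'
from h import *
c=viewer.read_camera('scene'); cv2.imwrite('pics/s2.png',cv2.resize(c['img'][130:270,220:400,::-1],None,fx=4,fy=4,interpolation=cv2.INTER_CUBIC))
E
```

```text
t: 12.1
eef_pos: [0.5059, 0.1124, 0.0991]
tool_rot: [0.086, 0.124, 0.989, -0.011]
contact_force: [-0.2, -0.7, -1.6]
gripper_width: 0.153
grasp_force: 97.5
```

View pics/s2.png

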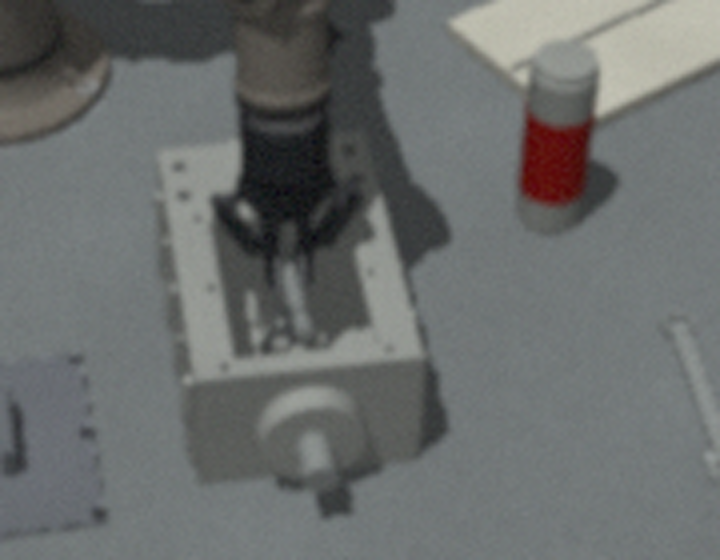

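At 10° tilt the force is 1.6 N down, so the rod hangs free in the grip, and its tip at crop (303,330) has lifted off the far saddle. I'm continuing to 35°.

```bash
python3 -m crank '[{"delta_rot":[0,-5,0],"xyz":[-0.0015,0,-0.006],"fingers":1},{"delta_rot":[0,-10,0],"xyz":[-0.0028,0,-0.012],"fingers":1},{"delta_rot":[0,-15,0],"xyz":[-0.0036,0,-0.018],"fingers":1},{"delta_rot":[0,-20,0],"xyz":[-0.0037,0,-0.0234],"fingers":1},{"delta_rot":[0,-25,0],"xyz":[-0.0035,0,-0.0285],"fingers":1},{"delta_rot":[0,-25,0],"xyz":[-0.0035,0,-0.0285],"fingers":1},{"delta_rot":[0,-25,0],"xyz":[-0.0035,0,-0.0285],"fingers":1}]'
python3 - <<'E'
from h import *
c=viewer.read_camera('wrist'); cv2.imwrite('pics/w4.png',c['img'][:,:,::-1])
o=telemetry.get_obs(); Rt=Rm(o['tool_rot']); print('rodtilt',np.degrees(np.arcsin(-Rt[2,0])),'grasp',o['eef_pos']-.019*Rt[:,2])
E
```

```text
t: 12.85
eef_pos: [0.5103, 0.1082, 0.127]
tool_rot: [0.284, 0.123, 0.95, -0.044]
contact_force: [0.6, 0.1, -1.4]
gripper_width: 0.149
grasp_force: 97.7
rodtilt 33.38657071474489 grasp [0.49975117 0.11167642 0.14246481]
```

View pics/w4.png

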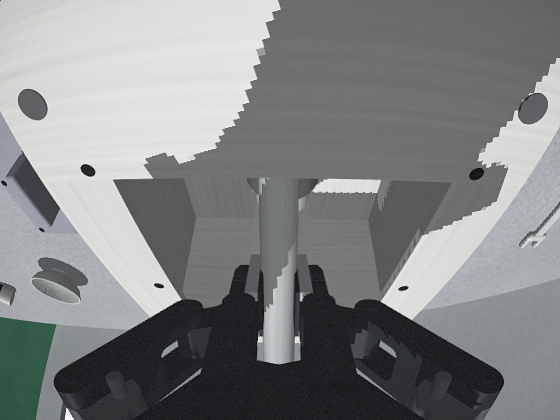

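No contact: the rod passes under the plate edge at about (280,180) and above the saddle. Drawing it out along its axis.

```bash
python3 -m crank '[{"delta_rot":[0,0,0],"xyz":[-0.01,0,0],"fingers":1},{"delta_rot":[0,0,0],"xyz":[-0.025,0,0],"fingers":1},{"delta_rot":[0,0,0],"xyz":[-0.04,0,0],"fingers":1},{"delta_rot":[0,0,0],"xyz":[-0.055,0,0],"fingers":1},{"delta_rot":[0,0,0],"xyz":[-0.065,0,0],"fingers":1},{"delta_rot":[0,0,0],"xyz":[-0.065,0,0],"fingers":1}]'
python3 -c "
from h import *
o=telemetry.get_obs(); Rt=Rm(o['tool_rot']); print('rodtilt',np.degrees(np.arcsin(-Rt[2,0])),'grasp',o['eef_pos']-.019*Rt[:,2])"
```

```text
t: 13.5
eef_pos: [0.564, 0.0937, 0.1633]
tool_rot: [0.283, 0.124, 0.95, -0.044]
contact_force: [-0.2, 0.9, -2.4]
gripper_width: 0.156
grasp_force: 97.7
rodtilt 33.26399196149153 grasp [0.55394706 0.0966386  0.17918508]
```

```bash
python3 -m crank '[{"delta_rot":[0,0,0],"xyz":[-0.015,0,0],"fingers":1},{"delta_rot":[0,0,0],"xyz":[-0.035,0,0],"fingers":1},{"delta_rot":[0,0,0],"xyz":[-0.055,0,0],"fingers":1},{"delta_rot":[0,0,0],"xyz":[-0.075,0,0],"fingers":1},{"delta_rot":[0,0,0],"xyz":[-0.095,0,0],"fingers":1},{"delta_rot":[0,0,0],"xyz":[-0.12,0,-0.02],"fingers":1},{"delta_rot":[0,0,0],"xyz":[-0.14,0,-0.05],"fingers":1},{"delta_rot":[0,0,0],"xyz":[-0.155,0,-0.085],"fingers":1},{"delta_rot":[0,0,0],"xyz":[-0.17,0,-0.12],"fingers":1},{"delta_rot":[0,0,0],"xyz":[-0.18,0,-0.14],"fingers":1}]'
python3 -m crank '[{"delta_rot":[0,5,0],"xyz":[-0.01,0,-0.015],"fingers":1},{"delta_rot":[0,9,0],"xyz":[-0.018,0,-0.026],"fingers":1},{"delta_rot":[0,12,0],"xyz":[-0.024,0,-0.034],"fingers":1},{"delta_rot":[0,13,0],"xyz":[-0.027,0,-0.038],"fingers":1},{"delta_rot":[0,13,0],"xyz":[-0.027,0,-0.038],"fingers":1},{"delta_rot":[0,13,0],"xyz":[-0.027,0,-0.038],"fingers":1},{"delta_rot":[0,13,0],"xyz":[-0.027,0,-0.038],"fingers":1}]'
python3 - <<'E'
from h import *
o=telemetry.get_obs(); Rt=Rm(o['tool_rot']); g=o['eef_pos']-.019*Rt[:,2]; print('tilt',np.degrees(np.arcsin(-Rt[2,0])),'tip',g-Rt[:,0]*.0935,'tail',g+Rt[:,0]*.1465,np.abs(o['joint_vel']).max(),o['contact_force'])
c=viewer.read_camera('scene'); cv2.imwrite('pics/s3.png',cv2.resize(c['img'][60:320,100:440,::-1],None,fx=2.2,fy=2.2))
E
```

```text
t: 14.5
eef_pos: [0.634, 0.079, 0.3801]
tool_rot: [0.282, 0.122, 0.95, -0.043]
contact_force: [-0.4, 0.7, -2.0]
gripper_width: 0.154
grasp_force: 97.8
t: 15.2
eef_pos: [0.6352, 0.0791, 0.423]
tool_rot: [0.172, 0.126, 0.976, -0.03]
contact_force: [0.1, -1.8, -2.1]
gripper_width: 0.151
grasp_force: 97.7
tilt 20.11268273858882 tip [0.71397179 0.05899953 0.47297598] tail [0.49584242 0.11564465 0.39044776] 0.007223803082679995 [ 0.05984373 -1.82681034 -2.11190338]
```

View pics/s3.png

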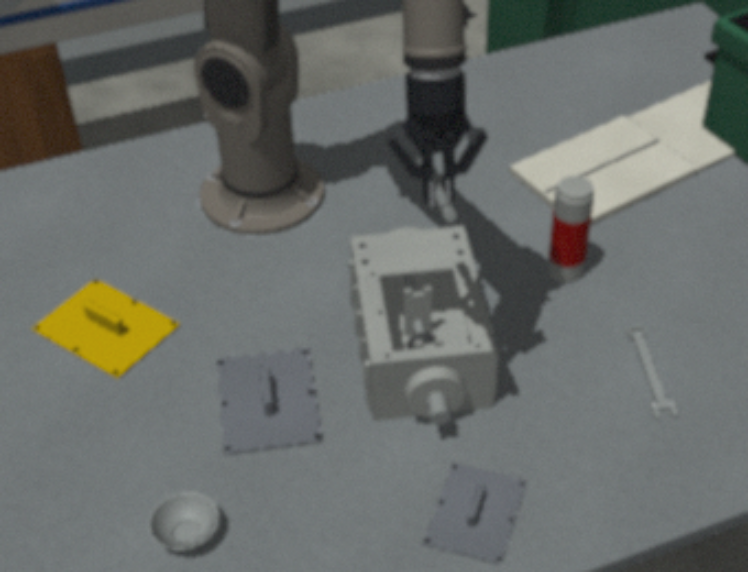

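The rod is in the gripper at crop (440,190), well above the casing and at rest. The cover lies flat at (270,400), the opening is empty, and the can, wrench and dish haven't moved. Handing in.

```bash
python3 -c "
from station import job
print(job.hand_in())"
```

```text
the job is handed in; nothing more can be done
None
```

I laid the cover flat on the bench beside the casing, drew the rod right out, and handed the job in with the rod held still, its lowest end about 0.38 m above the bench and touching nothing else; the verdict was not shown.

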